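Reset a locked pressure regulator

ROBOT

A 6-joint arm with a two-finger parallel gripper is mounted at the origin on the work surface. World frame = base frame: x ahead of the robot, y to its left, z up, the work surface at z = 0. Lengths are in m, angles in rad, forces in N, time in s.
With the tool pointing down it reaches from about 0.35 to 0.775 m from the base axis. Payload 7.3 kg.
Tool frame: the origin (TCP) lies at the very end of the fingers, on their centre line; the grasp point (between the pads) lies 19 mm behind it; z points along the fingers, x is the direction in which the jaws open and shut, and the axes are right-handed (so a half turn about z gives the same grasp; the last joint's range is limited). The gripper opens to 92 mm and grips with 3 to 60 N. Pads are 19 mm wide; open, the fingers measure 130 mm over their backs; the gripper's body (75 mm by 190 mm) begins 47 mm behind the grasp point.
Start: joints at [1.026, 0.342, 1.524, -0, 1.275, -0.146], TCP at [0.204, 0.484, 0.205] pointing down, gripper open.
Joint ranges: [-2.53, 2.53], [-0.77, 2.02], [0.04, 2.7], [-1, 4.14], [0.28, 2.66], [-3.11, 3.11]. Speed limits (rad/s): [2.57, 2.57, 3.14, 3.14, 3.14, 3.14].

INTERFACE

Orientations are given as [roll, pitch, yaw] about the fixed x, y, z axes, in that order (R = Rz(yaw) Ry(pitch) Rx(roll)).
In Python, from cell import robot, read_camera, nets gives the robot as it stands. The module is installed in compiled form; this text tells all that it offers.
- The arm moves only by the tool carry_out, never from a script. Its arguments are lists of equal length, an entry for each row: "translation": the shift along the tool's x, y, z in m, a list of three; "turn": the turn, a rotation vector about the tool's x, y, z in rad, a list of three; "gripper": the gripper's target within -1 to 1 (shut at 1, half-way at 0, fully open at -1). A call has 1 to 10 rows; each row shifts and turns the commanded pose from where the row before left it, along the tool's axes as they then stand; what a row does not reach is not made up. A row lasts 1/10 s, in which the tool goes at most 50 mm and 8.59 degrees, less where a joint would pass 70% of its speed; a pose out of reach is approached as far as the arm can. A call with a gripper value outside its range is refused whole. The fingers move at their own pace and stop on an object; "squeeze" is the grip in N (left out, the last holds). Time passes only in rows, so rows that do not move let the fingers close. It gives the time, the measured TCP pose, the force and the opening at its end, in the units of the state.
- robot.observe(): the state, without advancing time (a new reading comes with each control period).
- read_camera(name): name is "scene" or "side" or "wrist"; returns a dict with "img" (420x560x3 uint8, red, green, blue), "fx", "fy", "cx", "cy" (pixels), "world_from_camera" (4x4, takes a point from camera to world coordinates). Camera axes: x right, y down, z forward; pixel columns grow to the right and rows downward; lengths in m; the calibration is good to about 2 mm. A picture is of the moment at which its call begins. There is no depth.
- robot.hand_in(): hands the job in, once; it reports no verdict.
Trained networks look in a picture, given as the dict that the camera call returned (one of the last four; its "shot" number tells which), for a name from the list of things; names that differ only in an ending like _2 or _b are one class to them, and where a whole thing is asked for, a point or a joint stands for the part that bears it (a point fixed in the world has none). Each returns a list of dicts, best first, with "score" (0 to 1); they miss things now and then, are a little off and sometimes report something else, mostly with a low value. They report only what shows in the picture. A call takes as long as a camera call. They do not tell look-alikes from the thing itself.
- nets.regions_of(picture, name): "region" (420x560 bool, what is visible of it) and "pixel" ([column, row] in pixels, amid what is visible of it).
- nets.tip_of(picture, name): "pixel" ([column, row] in pixels: a listed point, or the origin of a listed thing).
The state is a dict: "time": time; "qpos": joint angles; "qvel": joint speeds; "joint_efforts": joint torques, N m; "tool_pos": TCP position; "tool_rot": TCP orientation; "contact_force": force on the tool from outside, world axes, zero at the start; "torque": the same for the moment, N m; "opening": finger opening in m.
Only numpy, scipy, OpenCV 4.12 (cv2) and the standard library are available. Lean on these libraries where they do the work, as an engineer would, in place of code of your own. Each camera call takes 0.05 s, during which the arm holds its last target. There are 200 camera calls.

TASK

On the breathing-apparatus test bench, loosen the red hexagonal lock ring of the regulator, turn the black wing adjuster above it clockwise until its yellow pointer points along the green mark on the dial, then retighten the lock ring so that the setting is locked. Tighten the ring by feel, to about 0.7 N m (it runs stiffly at 0.4 N m even when free), and not much beyond, because overtightening crushes the seal inside; leave the other things on the bench where they are.

Things in the scene. Friction and masses are not known exactly. Their poses are not given: they have to be found in the camera images.
- ring_centre (a point): Centre of the red hexagonal lock ring: 44 mm across flats, 18 mm high, vertical axis, on a threaded neck, underside 22 mm above the block's top. Local x is normal to one pair of flats (others at 60 and 120 degrees): grip across flats from above, fingers either side of the adjuster. From above, anticlockwise loosens, clockwise tightens.
- lock_ring (a joint): Ring angle, rad: 0 at the start (tight), grows anticlockwise as loosened, stop at 1.5. Loosen by about 1.2: the adjuster, turned in, comes to meet it, so afterwards it jams well BEFORE its old angle, at a place to be felt; going back to the old angle crushes the seal. Stiff-running: 0.4 N m of friction against motion either way, everywhere; it stays where it is left.
- adjuster_grip (a point): Grip point of the black wing adjuster, on the same axis above the ring: an upright bar 34 mm long (local x), 12 mm thick (local y, grip across this), 24 mm high, on a round shoulder 34 mm wide, 5 mm thick. The point is 6 mm below the bar's top, 17 mm above the shoulder's top; keep fingertips above the shoulder. Local x points to the yellow pointer end.
- adjuster (a joint): Adjuster angle, rad: 0 at the start, grows clockwise from above, up to 1.8. It turns against 0.25 N m of friction and stays where it is left. While the ring is tight, turning it clockwise jams and crushes the seal: loosen first.
- green_mark (a point): Green mark (34 x 10 mm) on the flat black dial plate lying on the block around the neck; the point is 45 mm from the axis and local x points radially outward through the mark. The pointer is set when the adjuster's local x is parallel to this x. At the start the mark lies 40 to 75 degrees clockwise of the pointer.
- regulator: Aluminium regulator block, 136 x 136 mm, 60 mm high, bolted down; origin at the centre of its underside, on the ring and adjuster axis. Local x points to its round gauge pod (72 mm wide, 46 mm high, centre 105 mm from the axis); two brass ports on the y sides reach 90 mm from the axis.
- ring_shoe: Brass shoe inside the block, out of sight, pushed by the ring as it tightens, squeezing a seal. Once it bears, a torque that pushes the ring anticlockwise is added to the friction, growing to 0.4 N m in about 0.25 rad: 0.16 N m (40 N squeeze) is just tight, 0.3 (75 N) right, 0.6 (150 N) crushes. At rest the friction may act either way, so look for the change.
- seat_shoe: The facing brass shoe inside the block, moved by the adjuster.
- red_cap: Bystander, leave alone: red plastic cap, 48 mm wide, 32 mm high, beside the block on its +y side; origin at its underside.
- coupling: Bystander, leave alone: steel and brass coupling, 28 mm wide, 42 mm high, beside the block on its -y side; origin at its underside.
- demand_valve: Bystander, leave alone: black demand valve, about 72 mm wide with a red button, 40 mm high; origin at its underside.
- mouse: Bystander, leave alone: black computer mouse; origin at its underside.
- spanner: Bystander, leave alone: steel spanner lying flat; origin at its underside.
- grease_jar: Bystander, leave alone: small jar with blue lid, 52 mm wide, 50 mm high; origin at its underside.
Not all that is in view belongs to the job. Leave any brown or pink look-alike of the regulator alone.

How it is judged:
By the outcome, as a careful person would: the job done as asked, in the order asked, and still so for the second after the job is handed in, with the robot touching nothing.
It also fails if it takes over 72 s, if anything falls off the work surface, if the arm or the gripper's body presses on something with over 40 N, if the wrist force passes 120 N, or if a joint passes its speed limit or range.

## Working session

There is one attempt and no reset: what is moved stays moved. The work goes in short steps, Python scripts to look and compute and a tool call to move; the robot and the scene stay as the last step left them, time stands still between calls to the robot, and variables do not carry over. Pictures are saved under pics/ and viewed, about 8 in all and at most 12, crops included, and the job is handed in when it is done.

Besides the shell and the picture viewer there is one more tool, called after "Emit:" as name(argument=value, ...) on one line, values as JSON. carry_out: Moves the arm, as the interface text tells. Its arguments: {"type":"object","properties":{"translation":{"type":"array","items":{"type":"array","items":{"type":"number"}}},"turn":{"type":"array","items":{"type":"array","items":{"type":"number"}}},"gripper":{"type":"array","items":{"type":"number"}},"squeeze":{"type":"number"}},"required":["translation","turn","gripper"]}

```bash
mkdir -p pics; cat > h.py <<'E'
import numpy as np, cv2
from cell import robot, read_camera, nets
def save(p,n): cv2.imwrite('pics/'+n+'.png',cv2.cvtColor(p['img'],cv2.COLOR_RGB2BGR))
def ray(p,px):
    T=np.array(p['world_from_camera']); d=np.array([(px[0]-p['cx'])/p['fx'],(px[1]-p['cy'])/p['fy'],1])
    return T[:3,3],T[:3,:3]@d
def atz(p,px,z):
    o,d=ray(p,px); return o+d*(z-o[2])/d[2]
def proj(p,X):
    T=np.array(p['world_from_camera']); c=T[:3,:3].T@(np.array(X)-T[:3,3])
    return np.array([p['fx']*c[0]/c[2]+p['cx'],p['fy']*c[1]/c[2]+p['cy']])
def tri(obs):
    A=np.zeros((3,3));b=np.zeros(3)
    for p,px in obs:
        o,d=ray(p,px); d=d/np.linalg.norm(d); M=np.eye(3)-np.outer(d,d); A+=M;b+=M@o
    return np.linalg.solve(A,b)
E
python3 - <<'E'
from h import *
print(robot.observe())
P={}
for c in ['scene','side','wrist']:
    p=read_camera(c); P[c]=p; save(p,c)
    print(c,np.round(p['world_from_camera'],3).tolist(),p['fx'])
    for n in ['ring_centre','adjuster_grip','green_mark','regulator']:
        print(n,[(round(r['score'],2),np.round(r['pixel']).tolist()) for r in nets.tip_of(p,n)[:3]])
a=P['scene']['img'];b=P['side']['img']
cv2.imwrite('pics/all.png',cv2.resize(np.hstack([a,b])[:,:,::-1],(800,300)))
E
```

```text
{'time': 0.0, 'qpos': array([ 1.02601920e+00,  3.42697421e-01,  1.52501100e+00,  1.38656121e-06,
        1.27539112e+00, -1.45969506e-01]), 'qvel': array([ 0.00151065,  0.00086576,  0.0007252 , -0.00175022, -0.00134825,
       -0.0004943 ]), 'joint_efforts': array([ 9.75683433e-04, -4.31236839e+01, -2.44223303e+01,  7.17844907e-02,
        5.60655305e-02, -1.33183858e-04]), 'tool_pos': array([0.20360474, 0.48344007, 0.20466022]), 'tool_rot': array([-3.14137216e+00,  1.49066830e-03,  1.17198846e+00]), 'contact_force': array([-0.13198752,  0.1943544 ,  0.51497005]), 'torque': array([-0.01045625,  0.01854881, -0.04418844]), 'opening': 0.09179096659311858}
scene [[-0.593, 0.533, -0.603, 1.182], [0.805, 0.402, -0.436, 0.495], [0.01, -0.744, -0.668, 0.942], [0.0, 0.0, 0.0, 1.0]] 438.0027564666944
ring_centre [(0.69, [295.0, 225.0]), (0.55, [291.0, 234.0]), (0.48, [416.0, 226.0])]
adjuster_grip [(0.72, [278.0, 235.0]), (0.65, [292.0, 225.0]), (0.48, [422.0, 216.0])]
green_mark []
regulator [(0.96, [411.0, 249.0]), (0.88, [248.0, 153.0]), (0.42, [281.0, 224.0])]
side [[0.826, -0.423, 0.373, -0.091], [-0.564, -0.617, 0.549, -0.845], [-0.003, -0.664, -0.748, 1.177], [0.0, 0.0, 0.0, 1.0]] 491.01596490302
ring_centre [(0.69, [267.0, 356.0]), (0.58, [165.0, 174.0]), (0.56, [274.0, 191.0])]
adjuster_grip [(0.61, [166.0, 166.0]), (0.54, [262.0, 348.0]), (0.49, [273.0, 185.0])]
green_mark [(0.85, [284.0, 208.0])]
regulator [(0.87, [271.0, 211.0]), (0.81, [175.0, 193.0]), (0.7, [267.0, 370.0])]
wrist [[0.387, 0.885, 0.258, 0.135], [0.922, -0.372, -0.109, 0.512], [-0.0, 0.28, -0.96, 0.385], [0.0, 0.0, 0.0, 1.0]] 358.24062764972876
ring_centre []
adjuster_grip []
green_mark []
regulator []
```

View pics/scene.png

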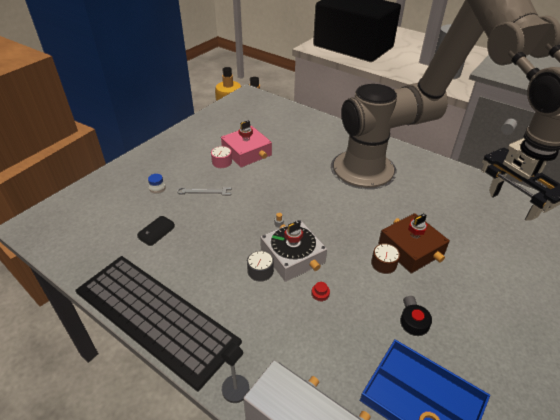

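View pics/side.png

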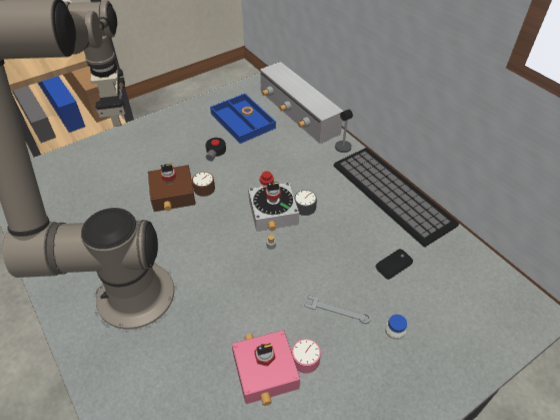

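Candidates are the pink block (scene 246,143; side 266,362), the brown block (scene 414,240; side 171,186) and the bare aluminium block (scene 293,246; side 273,204). The aluminium one fits the description: black dial, green mark, cap and coupling beside it. I'll confirm with a crop and triangulate.

```bash
python3 - <<'E'
from h import *
A=read_camera('scene');B=read_camera('side')
def near(p,n,c,f=nets.tip_of):
    return [np.array(r['pixel']) for r in f(p,n) if np.hypot(*(np.array(r['pixel'])-c))<30]
for n in ['ring_centre','adjuster_grip','green_mark','regulator']:
    a=near(A,n,(293,236));b=near(B,n,(273,197));print(n,np.round(a,1).tolist(),np.round(b,1).tolist())
    if a and b: print(tri([(A,a[0]),(B,b[0])]).round(4))
a=cv2.resize(A['img'][195:285,235:345],None,fx=3.6,fy=5,interpolation=3)
a=cv2.resize(A['img'][190:290,240:340],(400,400),interpolation=3);b=cv2.resize(B['img'][160:240,235:315],(400,400),interpolation=3)
cv2.imwrite('pics/crop.png',np.hstack([a,b])[:,:,::-1])
E
```

```text
ring_centre [[292.1, 231.9], [280.1, 223.8]] [[273.0, 193.6]]
[0.4874 0.0318 0.0934]
adjuster_grip [[292.7, 221.2]] [[274.2, 184.8]]
[0.4885 0.0303 0.133 ]
green_mark [[277.5, 235.4]] [[281.5, 208.6]]
[ 0.493  -0.0104  0.0589]
regulator [[293.5, 252.0]] [[275.5, 211.0], [273.9, 181.4]]
[0.4898 0.0333 0.0133]
```

View pics/crop.png

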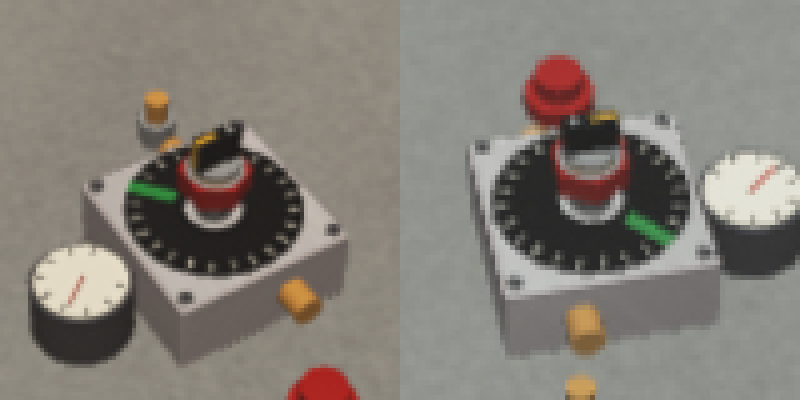

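The crop shows the aluminium regulator with its green mark (scene crop 150,190) and the yellow-ended black wing over the red ring. Next, the wrist camera goes above it.

Emit:
carry_out(translation=[[-0.028,0.04,0],[-0.028,0.04,0],[-0.028,0.04,0],[-0.028,0.04,0],[-0.028,0.04,0],[-0.028,0.04,0],[-0.028,0.04,0],[-0.028,0.04,0],[-0.028,0.04,0],[-0.028,0.04,0]], turn=[[0,0,0],[0,0,0],[0,0,0],[0,0,0],[0,0,0],[0,0,0],[0,0,0],[0,0,0],[0,0,0],[0,0,0]], gripper=[-1,-1,-1,-1,-1,-1,-1,-1,-1,-1])

```text
time: 2.25
tool_pos: [0.4646, 0.0685, 0.2056]
tool_rot: [3.141, -0.0, 1.172]
contact_force: [0.5, 1.0, -0.2]
opening: 0.0917
```

Emit:
carry_out(translation=[[-0.025,0.037,0],[0,0,0],[0,0,0],[0,0,0]], turn=[[0,0,0],[0,0,0],[0,0,0],[0,0,0]], gripper=[-1,-1,-1,-1])

```text
time: 2.65
tool_pos: [0.4875, 0.0339, 0.2052]
tool_rot: [-3.141, -0.0, 1.173]
contact_force: [-0.3, -0.2, 0.3]
opening: 0.0922
```

```bash
python3 - <<'E'
from h import *
s=robot.observe();print(s['tool_pos'],s['tool_rot'],s['contact_force'],s['torque'])
p=read_camera('wrist');save(p,'w1')
A=read_camera('scene')
print(np.round(p['world_from_camera'],4).tolist())
for n in ['ring_centre','adjuster_grip','green_mark','regulator']:
    print(n,[(round(r['score'],2),np.round(r['pixel'],1).tolist()) for r in nets.tip_of(p,n)[:3]])
for n in ['lock_ring','adjuster','green_mark']:
    for r in nets.regions_of(p,n)[:2]:
        m=r['region'].astype(np.uint8);print(n,round(r['score'],2),m.sum(),cv2.boundingRect(m),r['pixel'])
E
```

```text
[0.48747304 0.03390539 0.20523179] [-3.14081151e+00 -2.07730301e-04  1.17260394e+00] [-0.2725008  -0.19319958  0.30898377] [0.01572129 0.00031069 0.01803804]
[[0.3868, 0.8854, 0.2577, 0.4185], [0.9222, -0.3714, -0.1081, 0.0616], [0.0, 0.2795, -0.9602, 0.3849], [0.0, 0.0, 0.0, 1.0]]
ring_centre []
adjuster_grip [(0.76, [279.2, 213.6])]
green_mark [(0.82, [246.3, 222.4])]
regulator [(0.83, [280.0, 180.0])]
lock_ring 0.94 1090 (252, 174, 61, 56) [281.4, 184.3]
lock_ring 0.22 1730 (394, 165, 49, 46) [418.6, 185.6]
adjuster 0.96 1510 (261, 186, 42, 52) [283.5, 210.4]
green_mark 0.71 11248 (214, 125, 135, 131) [279.3, 172.5]
```

View pics/w1.png

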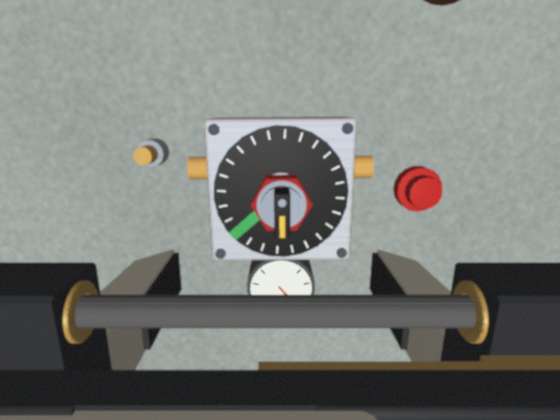

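Dial with green mark at (243,225), yellow pointer at (282,227), ring hexagon around (281,203), gauge pod at (281,283). I'll rectify to metric top-down at several heights.

```bash
cat > m.py <<'E'
from h import *
def rect(p,z,c,half=0.03,n=400):
    # image: right=+x world? use u->x, v->-y
    src=np.array([[c[0]+sx*half,c[1]+sy*half,z] for sx,sy in [(-1,1),(1,1),(1,-1),(-1,-1)]])
    pts=np.float32([proj(p,s) for s in src]); dst=np.float32([[0,0],[n,0],[n,n],[0,n]])
    return cv2.warpPerspective(p['img'],cv2.getPerspectiveTransform(pts,dst),(n,n),flags=cv2.INTER_CUBIC)
def cm(p,mask,z):
    v,u=np.nonzero(mask); P=np.array([atz(p,(a,b),z)[:2] for a,b in zip(u,v)]); return P
def pca(P):
    c=P.mean(0);w,V=np.linalg.eigh(np.cov((P-c).T)); return c,V[:,1],np.sqrt(12*w)
def green(p):
    h=cv2.cvtColor(p['img'],cv2.COLOR_RGB2HSV); return (h[...,0]>45)&(h[...,0]<80)&(h[...,1]>120)&(h[...,2]>70)
def yellow(p):
    h=cv2.cvtColor(p['img'],cv2.COLOR_RGB2HSV); return (h[...,0]>20)&(h[...,0]<32)&(h[...,1]>140)&(h[...,2]>90)
E
python3 - <<'E'
from m import *
p=read_camera('wrist')
for px in [(213,129),(347,128),(341,253),(220,254)]: print(atz(p,px,.06).round(4))
S=np.array([atz(p,px,.06)[:2] for px in [(213,129),(347,128),(341,253),(220,254)]]);c=S.mean(0);print('c',c)
g=green(p);g[:, :200]=0;g[:,350:]=0;P=cm(p,g,.063);gc,gv,sz=pca(P);print('green',gc,np.degrees(np.arctan2(gv[1],gv[0])),sz, np.degrees(np.arctan2(*(gc-c)[::-1])),np.linalg.norm(gc-c))
y=yellow(p);y[:,:265]=0;y[:,300:]=0;y[:190]=0;y[240:]=0
for z in (.13,.136,.14):
    P=cm(p,y,z);yc,yv,sz=pca(P);print('yel',z,yc,np.degrees(np.arctan2(yv[1],yv[0])),sz,np.degrees(np.arctan2(*(yc-c)[::-1])),np.linalg.norm(yc-c))
big=np.hstack([rect(p,.1,c),rect(p,.138,c)])
cv2.imwrite('pics/r1.png',big[:,:,::-1])
E
```

```text
[0.4146 0.0034 0.06  ]
[0.4597 0.1131 0.06  ]
[0.5699 0.0678 0.06  ]
[ 0.5251 -0.0418  0.06  ]
c [0.49233471 0.03560704]
green [ 0.50574247 -0.00694906] 109.3546110747626 [0.01045064 0.02955458] -72.51239872613453 0.04461827337733273
yel 0.13 [0.4998652  0.03313606] 156.4324934732277 [0.00467604 0.01774567] -18.16624861663145 0.007925529939143475
yel 0.136 [0.4979601  0.03379613] 156.4324934732277 [0.004566   0.01732806] -17.84432481367836 0.005909694885018416
yel 0.14 [0.49669004 0.03423617] 156.43249347322768 [0.00449264 0.01704966] -17.471798925662416 0.004565984758699423
```

View pics/r1.png

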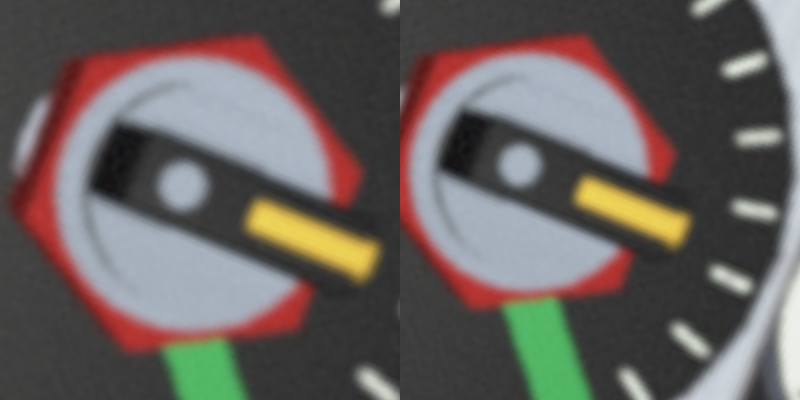

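Hexagon flat normals are at about 36.7°/96.7°/156.7°. Pointer is at about −23.6° and mark at about −71°, a difference of 47.5°, inside the stated 40–75°. Bar top is at about 0.137. I'll rotate to the 36.7° grip and re-check the axis from that viewpoint.

Emit:
carry_out(translation=[[0,0,0],[0,0,0],[0,0,0],[0,0,0],[0,0,0],[0,0,0]], turn=[[0,0,0.133],[0,0,0.133],[0,0,0.133],[0,0,0.133],[0,0,0],[0,0,0]], gripper=[-1,-1,-1,-1,-1,-1])

```text
time: 3.75
tool_pos: [0.4881, 0.0331, 0.2053]
tool_rot: [-3.142, -0.0, 0.644]
contact_force: [0.2, -0.4, 0.3]
opening: 0.0921
```

```bash
python3 - <<'E'
from m import *
s=robot.observe();print(s['tool_pos'],s['tool_rot'])
p=read_camera('wrist');save(p,'w2')
for n,z in [('adjuster_grip',.131),('regulator',0)]:
    for r in nets.tip_of(p,n)[:1]: print(n,atz(p,r['pixel'],z))
h=cv2.cvtColor(p['img'],cv2.COLOR_RGB2HSV)
red=((h[...,0]<6)|(h[...,0]>174))&(h[...,1]>130)&(h[...,2]>70)
n,l,st,ce=cv2.connectedComponentsWithStats(red.astype(np.uint8))
for i in range(1,n):
    if st[i,4]>150:print(st[i],ce[i],atz(p,ce[i],.1))
c0=np.array([.4908,.037])
g=green(p);P=cm(p,g,.063);P=P[np.linalg.norm(P-c0,axis=1)<.08];gc,gv,sz=pca(P);print('green',gc,np.degrees(np.arctan2(gv[1],gv[0])),sz)
y=yellow(p);P=cm(p,y,.137);P=P[np.linalg.norm(P-c0,axis=1)<.03];yc,yv,sz=pca(P);print('yel',yc,np.degrees(np.arctan2(yv[1],yv[0])),sz)
# green axis: mark centre minus 45mm along mark
d=gv*np.sign(gv@(gc-c0));print('axis from green',gc-.045*d)
a=rect(p,.1,c0);b=rect(p,.061,c0,.1)
cv2.imwrite('pics/r2.png',np.hstack([a,b])[:,:,::-1])
E
```

```text
[0.48811932 0.03306969 0.20530956] [-3.14157221e+00 -4.51167292e-05  6.43546808e-01]
adjuster_grip [0.48907857 0.0358541  0.131     ]
regulator [0.49012552 0.03966763 0.        ]
[ 385   88   50   48 1871] [409.67022982 111.35061464] [0.52747981 0.15161642 0.1       ]
[254 167  55  53 413] [284.7094431  185.91041162] [0.48633454 0.04784135 0.1       ]
green [ 0.50636646 -0.00858386] 109.9815287060367 [0.01037776 0.02587491]
yel [0.4977998  0.03452603] 158.3056434831976 [0.00454072 0.01708057]
axis from green [0.49098918 0.03370727]
```

View pics/r2.png

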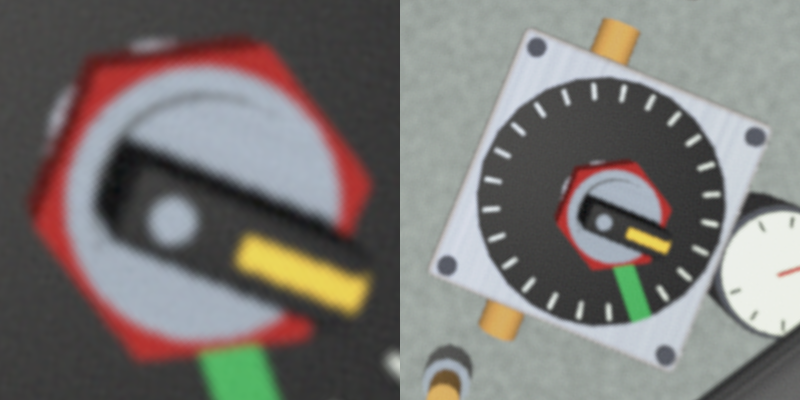

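Axis settled at about (0.491, 0.0367): dial and screws agree within 1 mm. Descending onto the ring.

Emit:
carry_out(translation=[[0.0045,-0.0011,0.02],[0,0,0.03],[0,0,0.03],[0,0,0.02],[0,0,0.015],[0,0,0.01],[0,0,0],[0,0,0]], turn=[[0,0,0],[0,0,0],[0,0,0],[0,0,0],[0,0,0],[0,0,0],[0,0,0],[0,0,0]], gripper=[-1,-1,-1,-1,-1,-1,-1,-1])

```text
time: 4.7
tool_pos: [0.4915, 0.0366, 0.0808]
tool_rot: [3.141, -0.001, 0.64]
contact_force: [-0.3, -0.5, 1.0]
opening: 0.0918
```

Emit:
carry_out(translation=[[0,0,0],[0,0,0],[0,0,0],[0,0,0],[0,0,0],[0,0,0]], turn=[[0,0,0],[0,0,0],[0,0,0],[0,0,0],[0,0,0],[0,0,0]], gripper=[1,1,1,1,1,1], squeeze=20)

```text
time: 5.3
tool_pos: [0.4911, 0.0366, 0.0804]
tool_rot: [3.142, -0.0, 0.64]
contact_force: [-0.6, 0.5, -0.1]
opening: 0.0485
```

```bash
cat > s.py <<'E'
from cell import robot
s=robot.observe();print(s['time'],s['tool_pos'].round(4),s['tool_rot'].round(4),'F',s['contact_force'].round(1),'T',s['torque'].round(3),'op',round(s['opening'],4),'q6',s['qpos'][5].round(3))
E
python3 s.py
```

```text
5.3 [0.4911 0.0366 0.0804] [ 3.1416e+00 -1.0000e-04  6.4000e-01] F [-0.6  0.5 -0.1] T [-0.06   0.039 -0.012] op 0.0485 q6 -0.721
```

Emit:
carry_out(translation=[[0,0,0],[0,0,0],[0,0,0],[0,0,0]], turn=[[0,0,0],[0,0,0],[0,0,0],[0,0,0]], gripper=[1,1,1,1], squeeze=40)

```text
time: 5.7
tool_pos: [0.4914, 0.0369, 0.0803]
tool_rot: [3.142, -0.001, 0.64]
contact_force: [2.2, 1.8, -2.0]
opening: 0.0321
```

```bash
python3 s.py
```

```text
5.7 [0.4914 0.0369 0.0803] [ 3.1415e+00 -7.0000e-04  6.3990e-01] F [ 2.2  1.8 -2. ] T [ 0.282 -0.299 -0.034] op 0.0321 q6 -0.721
```

The opening of 32 mm doesn't match 44 mm across flats, so I'll look.

```bash
python3 - <<'E'
from m import *
a=read_camera('wrist');b=read_camera('side');d=read_camera('scene')
print(robot.observe()['opening'])
x=cv2.resize(b['img'][150:230,230:310],(400,400),interpolation=3)
y=cv2.resize(d['img'][180:260,250:330],(400,400),interpolation=3)
cv2.imwrite('pics/g1.png',np.hstack([x,y])[:,:,::-1])
E
```

```text
0.03186355636158475
```

View pics/g1.png

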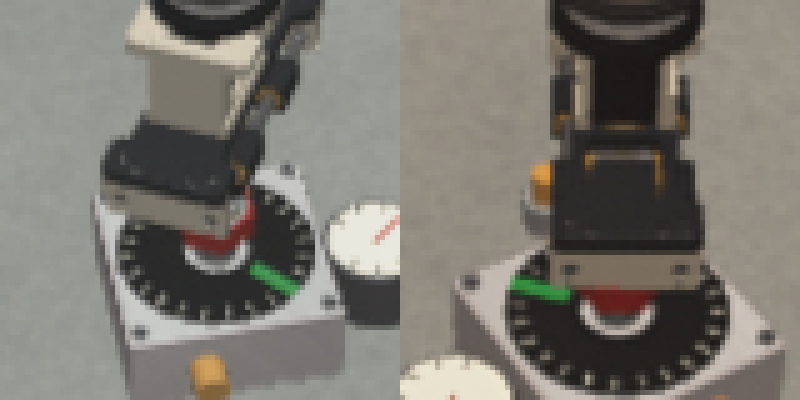

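```bash
python3 - <<'E'
from m import *
w=read_camera('wrist');b=read_camera('side');d=read_camera('scene')
s=robot.observe();print(s['opening'],s['tool_pos'],s['torque'])
ax=np.array([.491,.0367])
for p,n in((b,'side'),(d,'scene')):
    for z in (.06,.082,.1): print(n,z,proj(p,[*ax,z]).round(1))
    h=cv2.cvtColor(p['img'],cv2.COLOR_RGB2HSV)
def draw(p,x0,y0,sz,k):
    im=cv2.resize(p['img'][y0:y0+sz,x0:x0+sz],(400,400),interpolation=3).copy()
    f=400/sz
    for z,col in ((.082,(0,255,255)),(.1,(255,255,0))):
        t=np.radians(6.7+60*np.arange(6));P=[(proj(p,[ax[0]+.0254*np.cos(a),ax[1]+.0254*np.sin(a),z])-[x0,y0]+.5)*f for a in t]
        cv2.polylines(im,[np.int32(P)],True,col,1)
    t=np.linspace(0,6.28,40)
    P=[(proj(p,[ax[0]+.017*np.cos(a),ax[1]+.017*np.sin(a),.114])-[x0,y0]+.5)*f for a in t];cv2.polylines(im,[np.int32(P)],True,(255,255,255),1)
    return im
im=np.hstack([draw(b,235,155,70,0),draw(d,255,190,70,0)])
cv2.imwrite('pics/g2.png',im[:,:,::-1]);save(w,'w3')
E
```

```text
0.03181591674281587 [0.49135393 0.03682636 0.08032009] [ 0.4267825  -0.4343359  -0.03125724]
side 0.06 [273.2 199.7]
side 0.082 [273.1 194.8]
side 0.1 [273.1 190.7]
scene 0.06 [292.5 241.9]
scene 0.082 [292.7 236.4]
scene 0.1 [292.9 231.7]
```

View pics/g2.png

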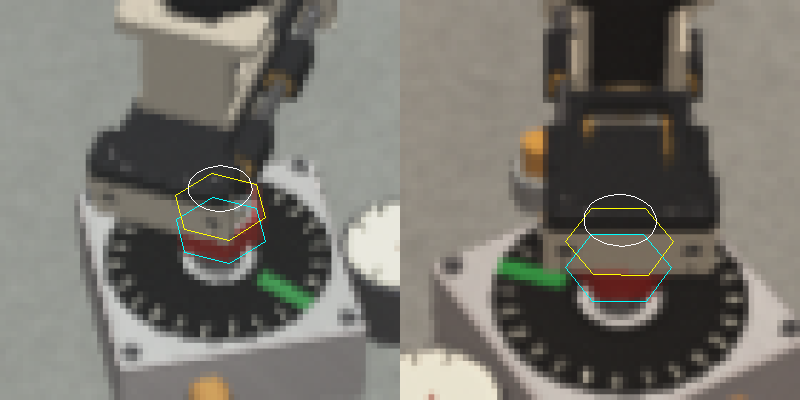

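View pics/w3.png

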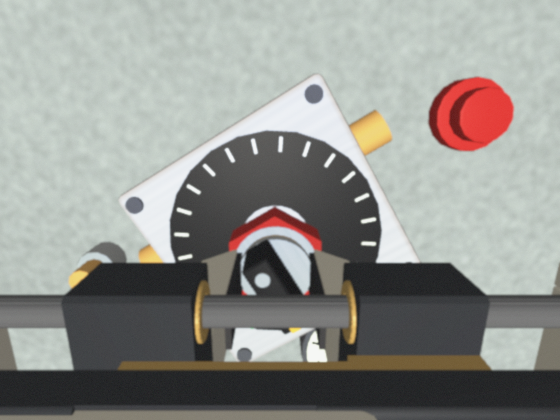

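```bash
python3 - <<'E'
from m import *
w=read_camera('wrist');d=read_camera('scene');b=read_camera('side')
s=robot.observe();print(s['opening'],s['tool_pos'],s['torque'],s['contact_force'])
t=s['tool_pos'];x=np.array([.802,.597,0]);y=np.array([.597,-.802,0]);
for nm,p in (('wrist',w),('scene',d),('side',b)):
  for sg in (1,-1):
    for r in (.016,.022,.035):
      for z in (0,.03):
        print(nm,sg,r,z,proj(p,t+sg*r*x+[0,0,z]).round(0),proj(p,t+sg*r*x-.0095*y+[0,0,z]).round(0))
im=cv2.resize(w['img'][190:370,180:380],(800,720)) 
cv2.imwrite('pics/w4.png',im[:590,:,::-1])
E
```

```text
0.031745925892488376 [0.49135385 0.03682696 0.08036466] [ 0.57578857 -0.50983676 -0.01804637] [ 4.16054458  2.7982595  -2.54027645]
wrist 1 0.016 0 [305. 250.] [306. 234.]
wrist 1 0.016 0.03 [311. 276.] [312. 256.]
wrist 1 0.022 0 [317. 250.] [317. 234.]
wrist 1 0.022 0.03 [324. 276.] [325. 256.]
wrist 1 0.035 0 [341. 250.] [342. 234.]
wrist 1 0.035 0.03 [352. 276.] [354. 256.]
wrist -1 0.016 0 [246. 250.] [246. 234.]
wrist -1 0.016 0.03 [241. 275.] [241. 256.]
wrist -1 0.022 0 [235. 250.] [234. 234.]
wrist -1 0.022 0.03 [228. 275.] [227. 256.]
wrist -1 0.035 0 [211. 250.] [210. 234.]
wrist -1 0.035 0.03 [200. 275.] [198. 256.]
scene 1 0.016 0 [293. 241.] [296. 241.]
scene 1 0.016 0.03 [293. 233.] [297. 233.]
scene 1 0.022 0 [293. 243.] [296. 243.]
scene 1 0.022 0.03 [293. 235.] [297. 235.]
scene 1 0.035 0 [293. 246.] [297. 246.]
scene 1 0.035 0.03 [293. 239.] [297. 239.]
scene -1 0.016 0 [293. 233.] [296. 233.]
scene -1 0.016 0.03 [293. 225.] [296. 225.]
scene -1 0.022 0 [292. 231.] [296. 231.]
scene -1 0.022 0.03 [293. 223.] [296. 223.]
scene -1 0.035 0 [292. 228.] [296. 228.]
scene -1 0.035 0.03 [293. 220.] [296. 220.]
side 1 0.016 0 [275. 192.] [272. 191.]
side 1 0.016 0.03 [275. 185.] [272. 184.]
side 1 0.022 0 [276. 190.] [273. 190.]
side 1 0.022 0.03 [275. 183.] [273. 183.]
side 1 0.035 0 [277. 187.] [274. 187.]
side 1 0.035 0.03 [277. 181.] [274. 180.]
side -1 0.016 0 [271. 199.] [269. 198.]
side -1 0.016 0.03 [271. 192.] [268. 191.]
side -1 0.022 0 [271. 200.] [268. 199.]
side -1 0.022 0.03 [271. 193.] [268. 192.]
side -1 0.035 0 [269. 203.] [266. 202.]
side -1 0.035 0.03 [269. 196.] [266. 195.]
```

View pics/w4.png

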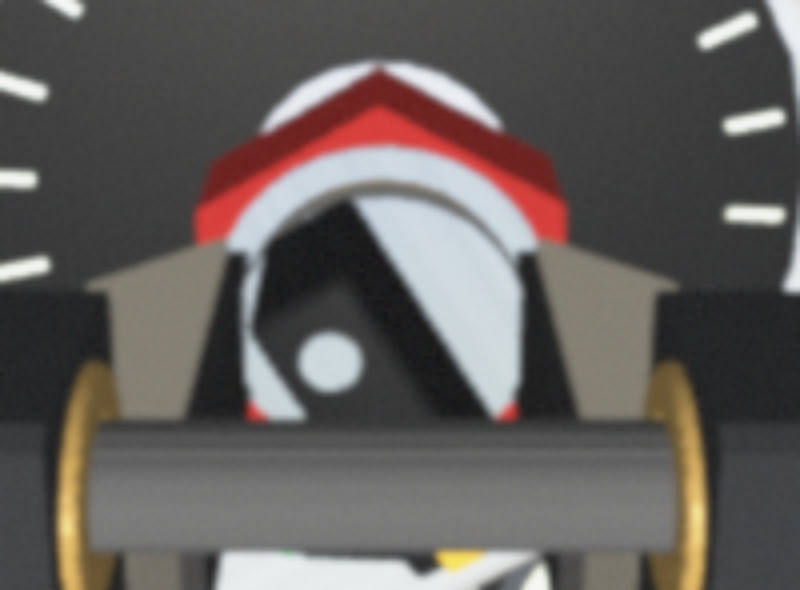

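The wrist view shows the pads on the grey shoulder (px 240–312, row 252), above the red ring. The real fingertips sit about 25 mm behind the reported TCP. I'll open, then go down in guarded steps.

Emit:
carry_out(translation=[[0,0,0],[0,0,0],[0,0,0],[0,0,0],[0,0,0.005],[0,0,0.004],[0,0,0]], turn=[[0,0,0],[0,0,0],[0,0,0],[0,0,0],[0,0,0],[0,0,0],[0,0,0]], gripper=[-0.5,-0.5,-0.5,-0.5,-0.5,-0.5,-0.5])

```text
time: 6.85
tool_pos: [0.4905, 0.0366, 0.0705]
tool_rot: [-3.141, 0.001, 0.64]
contact_force: [0.4, -0.2, 0.5]
opening: 0.0686
```

```bash
python3 s.py; python3 - <<'E'
from m import *
w=read_camera('wrist');cv2.imwrite('pics/w5.png',w['img'][190:370,:,::-1])
d=read_camera('scene');cv2.imwrite('pics/d5.png',cv2.resize(d['img'][190:260,255:325],(400,400),interpolation=3)[:,:,::-1])
a=cv2.resize(w['img'][180:320,160:400],(480,280));b=cv2.resize(d['img'][195:265,250:320],(280,280),interpolation=3)
cv2.imwrite('pics/wd5.png',np.hstack([a,b])[:,:,::-1])
E
```

```text
6.85 [0.4905 0.0366 0.0705] [-3.1405e+00  1.2000e-03  6.4000e-01] F [ 0.4 -0.2  0.5] T [-0.061 -0.001  0.021] op 0.0686 q6 -0.721
```

View pics/wd5.png

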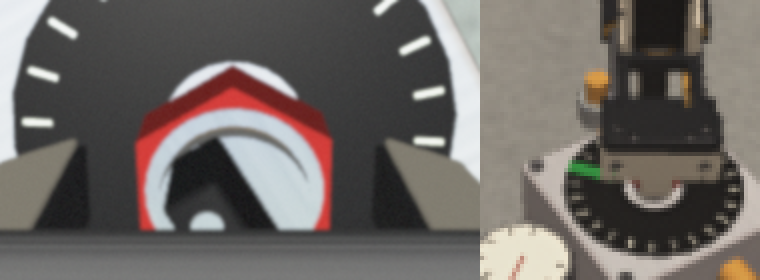

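The tips are now about level with the ring top. Continuing down in small guarded steps.

Emit:
carry_out(translation=[[0,0,0.003],[0,0,0],[0,0,0.003],[0,0,0]], turn=[[0,0,0],[0,0,0],[0,0,0],[0,0,0]], gripper=[-0.5,-0.5,-0.5,-0.5])

```text
time: 7.35
tool_pos: [0.4909, 0.0367, 0.065]
tool_rot: [-3.141, 0.0, 0.64]
contact_force: [0.4, 0.0, -0.1]
opening: 0.0693
```

Emit:
carry_out(translation=[[0,0,0.002],[0,0,0]], turn=[[0,0,0],[0,0,0]], gripper=[-0.5,-0.5])

```text
time: 7.55
tool_pos: [0.4909, 0.0367, 0.0631]
tool_rot: [-3.141, 0.0, 0.64]
contact_force: [-0.0, 0.4, -0.7]
opening: 0.069
```

Emit:
carry_out(translation=[[0,0,0.002],[0,0,0]], turn=[[0,0,0],[0,0,0]], gripper=[-0.5,-0.5])

```text
time: 7.75
tool_pos: [0.4909, 0.0367, 0.0611]
tool_rot: [-3.141, 0.0, 0.64]
contact_force: [-0.1, -0.5, 0.5]
opening: 0.0686
```

```bash
python3 s.py; python3 - <<'E'
from m import *
w=read_camera('wrist');g=w['img'].mean(2)
a=cv2.resize(w['img'][180:320,160:400],(480,280))
d=read_camera('scene');b=cv2.resize(d['img'][195:265,250:320],(280,280),interpolation=3)
cv2.imwrite('pics/wd6.png',np.hstack([a,b])[:,:,::-1])
# finger beige tip rows by colour
im=w['img'].astype(int)
be=(abs(im[...,0]-im[...,2]-18)<14)&(im[...,0]>90)&(im[...,0]<160)
for s in (slice(170,235),slice(315,380)):
    m=be[225:300,s];v,u=np.nonzero(m);print(v.min()+225 if len(v) else None,len(v))
E
```

```text
7.75 [0.4909 0.0367 0.0611] [-3.1413e+00  2.0000e-04  6.4000e-01] F [-0.1 -0.5  0.5] T [-0.064  0.041 -0.02 ] op 0.0686 q6 -0.721
244 698
229 663
```

Emit:
carry_out(translation=[[0,0,0],[0,0,0],[0,0,0],[0,0,0],[0,0,0],[0,0,0]], turn=[[0,0,0],[0,0,0],[0,0,0],[0,0,0],[0,0,0],[0,0,0]], gripper=[1,1,1,1,1,1], squeeze=30)

```text
time: 8.45
tool_pos: [0.4914, 0.0368, 0.0614]
tool_rot: [3.141, -0.001, 0.64]
contact_force: [1.5, 1.8, -1.3]
opening: 0.0438
```

```bash
python3 s.py; python3 - <<'E'
from m import *
w=read_camera('wrist');d=read_camera('scene')
a=cv2.resize(w['img'][180:320,160:400],(480,280))
b=cv2.resize(d['img'][195:265,250:320],(280,280),interpolation=3)
cv2.imwrite('pics/wd7.png',np.hstack([a,b])[:,:,::-1])
E
python3 s.py
```

```text
8.45 [0.4914 0.0368 0.0614] [ 3.1414e+00 -7.0000e-04  6.4030e-01] F [ 1.5  1.8 -1.3] T [ 0.326 -0.288  0.246] op 0.0438 q6 -0.722
8.55 [0.4914 0.0368 0.0614] [ 3.1414e+00 -7.0000e-04  6.4020e-01] F [ 2.7  2.9 -1.6] T [ 0.344 -0.323  0.318] op 0.0439 q6 -0.722
```

Opening is 43.8 mm, so the ring is gripped. Loosening anticlockwise.

Emit:
carry_out(translation=[[0,0,0],[0,0,0],[0,0,0],[0,0,0]], turn=[[0,0,-0.05],[0,0,-0.05],[0,0,-0.05],[0,0,-0.05]], gripper=[1,1,1,1], squeeze=50)

```text
time: 8.95
tool_pos: [0.4916, 0.0371, 0.0614]
tool_rot: [3.141, -0.002, 0.84]
contact_force: [3.0, 4.5, -1.4]
opening: 0.0436
```

```bash
python3 s.py
```

```text
8.95 [0.4916 0.0371 0.0614] [ 3.1414e+00 -1.7000e-03  8.4020e-01] F [ 3.   4.5 -1.4] T [ 0.543 -0.469 -0.424] op 0.0436 q6 -0.922
```

Emit:
carry_out(translation=[[0,0,0],[0,0,0],[0,0,0],[0,0,0],[0,0,0],[0,0,0],[0,0,0],[0,0,0],[0,0,0],[0,0,0]], turn=[[0,0,-0.1],[0,0,-0.1],[0,0,-0.1],[0,0,-0.1],[0,0,-0.1],[0,0,-0.1],[0,0,-0.1],[0,0,-0.1],[0,0,-0.1],[0,0,-0.1]], gripper=[1,1,1,1,1,1,1,1,1,1])

```text
time: 9.95
tool_pos: [0.492, 0.0385, 0.0614]
tool_rot: [3.139, -0.003, 1.842]
contact_force: [3.3, 12.2, -1.9]
opening: 0.0437
```

Emit:
carry_out(translation=[[0,0,0]], turn=[[0,0,0]], gripper=[1])

```text
time: 10.05
tool_pos: [0.4919, 0.0385, 0.0614]
tool_rot: [3.139, -0.002, 1.842]
contact_force: [5.4, 11.3, -2.5]
opening: 0.0435
```

```bash
python3 s.py
```

```text
10.05 [0.4919 0.0385 0.0614] [ 3.1388e+00 -2.4000e-03  1.8419e+00] F [ 5.4 11.3 -2.5] T [ 1.908 -0.717  0.398] op 0.0435 q6 -1.924
```

The ring is loosened by 1.2 rad against a steady 0.4 N m. Now release, rise to the adjuster and align across the bar.

Emit:
carry_out(translation=[[0,0,0],[0,0,0],[0,0,0],[0,0,-0.012],[0,0,-0.012],[0,0,-0.01],[0,0,0],[0,0,0],[0,0,0]], turn=[[0,0,0],[0,0,0],[0,0,0],[0,0,0],[0,0,0],[0,0,0.14],[0,0,0.14],[0,0,0.14],[0,0,0.14]], gripper=[-0.5,-0.5,-0.5,-0.5,-0.5,-0.5,-0.5,-0.5,-0.5])

```text
time: 10.95
tool_pos: [0.4909, 0.0363, 0.0954]
tool_rot: [-3.141, 0.0, 1.274]
contact_force: [0.7, -0.9, 0.2]
opening: 0.0689
```

Emit:
carry_out(translation=[[0,0,0],[0.0025,0,0],[0,0,0]], turn=[[0,0,0.104],[0,0,0],[0,0,0]], gripper=[-0.5,-0.5,-0.5])

```text
time: 11.25
tool_pos: [0.492, 0.0389, 0.0953]
tool_rot: [-3.142, 0.0, 1.179]
contact_force: [0.3, -0.8, 0.1]
opening: 0.0685
```

```bash
python3 s.py
```

```text
11.25 [0.492  0.0389 0.0953] [-3.1415  0.      1.1786] F [ 0.3 -0.8  0.1] T [ 0.045 -0.021 -0.022] op 0.0685 q6 -1.255
```

Emit:
carry_out(translation=[[0,0,0],[0,0,0],[0,0,0],[0,0,0],[0,0,0],[0,0,0],[0,0,0],[0,0,0],[0,0,0],[0,0,0]], turn=[[0,0,0],[0,0,0],[0,0,0],[0,0,0],[0,0,0],[0,0,0],[0,0,0],[0,0,0],[0,0,0],[0,0,0]], gripper=[1,1,1,1,1,1,1,1,1,1], squeeze=25)

```text
time: 12.25
tool_pos: [0.4915, 0.0377, 0.0953]
tool_rot: [-3.141, 0.002, 1.177]
contact_force: [-1.6, -5.5, 1.9]
opening: 0.0115
```

```bash
python3 s.py
```

```text
12.25 [0.4915 0.0377 0.0953] [-3.1413e+00  2.3000e-03  1.1766e+00] F [-1.6 -5.5  1.9] T [-0.947  0.302  0.113] op 0.0115 q6 -1.253
```

Bar gripped (11.5 mm). Turning clockwise towards yaw ≈ 0.332.

Emit:
carry_out(translation=[[-0.0015,0,0],[0,0,0],[0,0,0],[0,0,0],[0,0,0],[0,0,0],[0,0,0],[0,0,0],[0,0,0],[0,0,0]], turn=[[0,0,0.05],[0,0,0.1],[0,0,0.1],[0,0,0.1],[0,0,0.1],[0,0,0.1],[0,0,0.1],[0,0,0.1],[0,0,0.095],[0,0,0]], gripper=[1,1,1,1,1,1,1,1,1,1])

```text
time: 13.25
tool_pos: [0.4909, 0.0371, 0.0953]
tool_rot: [3.141, 0.001, 0.33]
contact_force: [-3.8, -3.9, 3.2]
opening: 0.0115
```

```bash
python3 s.py; cat > ang.py <<'E'
from m import *
p=read_camera('wrist');c0=np.array([.4912,.037])
deg=lambda v:np.degrees(np.arctan2(v[1],v[0]))
g=green(p);P=cm(p,g,.063);P=P[np.linalg.norm(P-c0,axis=1)<.08]
gc,gv,sz=pca(P);gv*=np.sign(gv@(gc-c0));r=cv2.minAreaRect(np.float32(P)*1e4);print('green pca',deg(gv),sz,'pos',deg(gc-c0),'rect',r[1],r[2])
h=yellow(p);P=cm(p,h,.137);P=P[np.linalg.norm(P-c0,axis=1)<.03]
if len(P)>20:
    yc,yv,sz=pca(P);yv*=np.sign(yv@(yc-c0));r=cv2.minAreaRect(np.float32(P)*1e4);print('yel pca',deg(yv),sz,'pos',deg(yc-c0),'rect',r[1],r[2],len(P))
save(p,'ang')
E
python3 ang.py
```

```text
13.25 [0.4909 0.0371 0.0953] [3.1413e+00 1.5000e-03 3.3040e-01] F [-3.8 -3.9  3.2] T [-0.673  0.506 -0.151] op 0.0115 q6 -0.41Traceback (most recent call last):
  File "ang.py", line 4, in <module>
    g=green(p);P=cm(p,g,.063);P=P[np.linalg.norm(P-c0,axis=1)<.08]
                                                 ~^~~
ValueError: operands could not be broadcast together with shapes (0,) (2,)
```

Emit:
carry_out(translation=[[0,0,0],[0,0,0],[0,0,-0.02],[0,0,-0.04],[0,0,-0.05],[0,0,0],[0,0,0]], turn=[[0,0,0],[0,0,0],[0,0,0],[0,0,0],[0,0,0],[0,0,0],[0,0,0]], gripper=[-0.5,-0.5,-0.7,-1,-1,-1,-1])

```text
time: 14.0
tool_pos: [0.4923, 0.0378, 0.2063]
tool_rot: [3.141, -0.003, 0.332]
contact_force: [-0.6, 0.5, 0.1]
opening: 0.0636
```

```bash
python3 s.py;python3 ang.py; python3 - <<'E'
from m import *
p=read_camera('wrist');c0=np.array([.4912,.037])
r=rect(p,.061,c0,.07,400);cv2.imwrite('pics/r3.png',np.hstack([r,rect(p,.137,c0,.03,400)])[:,:,::-1])
E
```

```text
14.0 [0.4923 0.0378 0.2063] [ 3.1407 -0.0033  0.3321] F [-0.6  0.5  0.1] T [-0.172  0.013 -0.06 ] op 0.0636 q6 -0.411
green pca -71.01139516446386 [0.01000218 0.01812954] pos -71.3970790892768 rect (106.4317626953125, 175.2541961669922) 19.005840301513672
yel pca -71.03176365130153 [0.004338   0.01617262] pos -73.08063442681703 rect (36.81942367553711, 153.59315490722656) 19.006874084472656 126
```

View pics/r3.png

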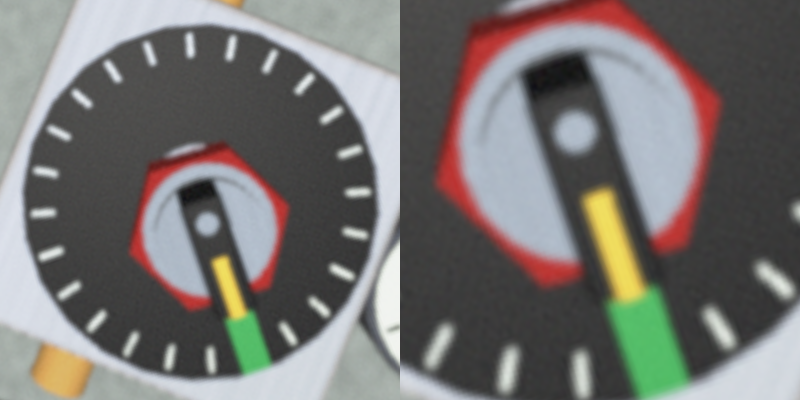

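Pointer is set: yellow −71.03° against green −71.01°. Now regrip the ring at the 45.5° flats (yaw 0.795).

Emit:
carry_out(translation=[[-0.0006,0,0.025],[0,0,0.03],[0,0,0.03],[0,0,0.03],[0,0,0.015],[0,0,0.008],[0,0,0.006],[0,0,0.001],[0,0,0]], turn=[[0,0,-0.116],[0,0,-0.116],[0,0,-0.116],[0,0,-0.115],[0,0,0],[0,0,0],[0,0,0],[0,0,0],[0,0,0]], gripper=[-0.6,-0.6,-0.6,-0.6,-0.6,-0.6,-0.6,-0.6,-0.6])

```text
time: 15.0
tool_pos: [0.4912, 0.0374, 0.0607]
tool_rot: [3.141, -0.001, 0.794]
contact_force: [0.2, 0.5, -0.3]
opening: 0.0733
```

```bash
python3 s.py
```

```text
15.0 [0.4912 0.0374 0.0607] [ 3.1411e+00 -5.0000e-04  7.9390e-01] F [ 0.2  0.5 -0.3] T [-0.046 -0.017  0.022] op 0.0733 q6 -0.874
```

Emit:
carry_out(translation=[[0,0,0],[0,0,0],[0,0,0],[0,0,0],[0,0,0],[0,0,0]], turn=[[0,0,0],[0,0,0],[0,0,0],[0,0,0],[0,0,0],[0,0,0]], gripper=[1,1,1,1,1,1], squeeze=50)

```text
time: 15.6
tool_pos: [0.4911, 0.0375, 0.0606]
tool_rot: [3.141, -0.001, 0.794]
contact_force: [1.2, 1.2, 2.5]
opening: 0.0432
```

Emit:
carry_out(translation=[[0,0,0],[0,0,0]], turn=[[0,0,0.05],[0,0,0.05]], gripper=[1,1])

```text
time: 15.8
tool_pos: [0.4911, 0.0374, 0.0605]
tool_rot: [3.141, -0.0, 0.693]
contact_force: [-1.2, 0.6, 1.8]
opening: 0.0439
```

```bash
python3 s.py
```

```text
15.8 [0.4911 0.0374 0.0605] [ 3.1412e+00 -2.0000e-04  6.9290e-01] F [-1.2  0.6  1.8] T [0.12  0.036 0.44 ] op 0.0439 q6 -0.772
```

Emit:
carry_out(translation=[[0,0,0]], turn=[[0,0,0.05]], gripper=[1])

```text
time: 15.9
tool_pos: [0.491, 0.0374, 0.0606]
tool_rot: [3.141, -0.0, 0.643]
contact_force: [-0.6, 0.0, 2.3]
opening: 0.0438
```

```bash
python3 s.py
```

```text
15.9 [0.491  0.0374 0.0606] [ 3.1412e+00 -2.0000e-04  6.4280e-01] F [-0.6  0.   2.3] T [-0.005  0.069  0.428] op 0.0438 q6 -0.722
```

Free running torque is 0.43 N m (0.4 plus bias). Continuing in small batches.

Emit:
carry_out(translation=[[0,0,0]], turn=[[0,0,0.05]], gripper=[1])

```text
time: 16.0
tool_pos: [0.491, 0.0373, 0.0606]
tool_rot: [3.141, -0.0, 0.593]
contact_force: [-0.6, 0.2, 2.9]
opening: 0.0437
```

```bash
python3 s.py
```

```text
16.0 [0.491  0.0373 0.0606] [ 3.1412e+00 -2.0000e-04  5.9280e-01] F [-0.6  0.2  2.9] T [-0.003  0.055  0.386] op 0.0437 q6 -0.672
```

Emit:
carry_out(translation=[[0,0,0]], turn=[[0,0,0.05]], gripper=[1])

```text
time: 16.1
tool_pos: [0.491, 0.0373, 0.0606]
tool_rot: [3.141, -0.0, 0.543]
contact_force: [-1.2, 0.7, 3.0]
opening: 0.0435
```

```bash
python3 s.py
```

```text
16.1 [0.491  0.0373 0.0606] [ 3.1412e+00 -1.0000e-04  5.4280e-01] F [-1.2  0.7  3. ] T [-0.02   0.119  0.437] op 0.0435 q6 -0.622
```

Emit:
carry_out(translation=[[0,0,0]], turn=[[0,0,0.05]], gripper=[1])

```text
time: 16.2
tool_pos: [0.4909, 0.0373, 0.0606]
tool_rot: [3.141, -0.0, 0.493]
contact_force: [-0.7, -0.1, 3.5]
opening: 0.0435
```

```bash
python3 s.py
```

```text
16.2 [0.4909 0.0373 0.0606] [ 3.1412 -0.      0.4928] F [-0.7 -0.1  3.5] T [-0.026  0.134  0.363] op 0.0435 q6 -0.572
```

Emit:
carry_out(translation=[[0,0,0]], turn=[[0,0,0.05]], gripper=[1])

```text
time: 16.3
tool_pos: [0.4909, 0.0373, 0.0605]
tool_rot: [3.141, 0.0, 0.443]
contact_force: [-0.9, -0.3, 2.9]
opening: 0.0436
```

```bash
python3 s.py
```

```text
16.3 [0.4909 0.0373 0.0605] [3.1413e+00 1.0000e-04 4.4280e-01] F [-0.9 -0.3  2.9] T [-0.064  0.163  0.464] op 0.0436 q6 -0.522
```

Emit:
carry_out(translation=[[0,0,0]], turn=[[0,0,0.05]], gripper=[1])

```text
time: 16.4
tool_pos: [0.4908, 0.0372, 0.0605]
tool_rot: [3.141, 0.0, 0.393]
contact_force: [-1.3, -0.2, 3.4]
opening: 0.0438
```

```bash
python3 s.py
```

```text
16.4 [0.4908 0.0372 0.0605] [3.1413e+00 1.0000e-04 3.9280e-01] F [-1.3 -0.2  3.4] T [-0.101  0.151  0.389] op 0.0438 q6 -0.472
```

Emit:
carry_out(translation=[[0,0,0]], turn=[[0,0,0.05]], gripper=[1])

```text
time: 16.5
tool_pos: [0.4908, 0.0372, 0.0605]
tool_rot: [3.141, 0.0, 0.343]
contact_force: [-0.7, -0.6, 3.4]
opening: 0.0437
```

```bash
python3 s.py
```

```text
16.5 [0.4908 0.0372 0.0605] [3.1413e+00 2.0000e-04 3.4280e-01] F [-0.7 -0.6  3.4] T [-0.146  0.204  0.393] op 0.0437 q6 -0.422
```

Still free (mean about 0.41); ring angle is about 0.75.

Emit:
carry_out(translation=[[0,0,0]], turn=[[0,0,0.05]], gripper=[1])

```text
time: 16.6
tool_pos: [0.4908, 0.0372, 0.0605]
tool_rot: [3.141, 0.0, 0.293]
contact_force: [-1.6, -1.1, 3.6]
opening: 0.0437
```

```bash
python3 s.py
```

```text
16.6 [0.4908 0.0372 0.0605] [3.1412e+00 3.0000e-04 2.9290e-01] F [-1.6 -1.1  3.6] T [-0.115  0.27   0.389] op 0.0437 q6 -0.372
```

Emit:
carry_out(translation=[[0,0,0]], turn=[[0,0,0.05]], gripper=[1])

```text
time: 16.7
tool_pos: [0.4907, 0.0372, 0.0605]
tool_rot: [3.141, 0.0, 0.243]
contact_force: [-1.2, -0.2, 2.0]
opening: 0.0434
```

```bash
python3 s.py
```

```text
16.7 [0.4907 0.0372 0.0605] [3.1412e+00 4.0000e-04 2.4280e-01] F [-1.2 -0.2  2. ] T [-0.135  0.264  0.389] op 0.0434 q6 -0.322
```

Emit:
carry_out(translation=[[0,0,0]], turn=[[0,0,0.05]], gripper=[1])

```text
time: 16.8
tool_pos: [0.4907, 0.0372, 0.0605]
tool_rot: [3.141, 0.0, 0.193]
contact_force: [-2.0, 0.5, 5.0]
opening: 0.0439
```

```bash
python3 s.py
```

```text
16.8 [0.4907 0.0372 0.0605] [3.1412e+00 5.0000e-04 1.9290e-01] F [-2.   0.5  5. ] T [-0.183  0.291  0.428] op 0.0439 q6 -0.272
```

Emit:
carry_out(translation=[[0,0,0]], turn=[[0,0,0.05]], gripper=[1])

```text
time: 16.9
tool_pos: [0.4906, 0.0372, 0.0605]
tool_rot: [3.141, 0.001, 0.143]
contact_force: [-2.0, -1.2, 3.5]
opening: 0.0435
```

```bash
python3 s.py
```

```text
16.9 [0.4906 0.0372 0.0605] [3.1412e+00 5.0000e-04 1.4290e-01] F [-2.  -1.2  3.5] T [-0.192  0.271  0.392] op 0.0435 q6 -0.222
```

Emit:
carry_out(translation=[[0,0,0]], turn=[[0,0,0.05]], gripper=[1])

```text
time: 17.0
tool_pos: [0.4906, 0.0372, 0.0605]
tool_rot: [3.141, 0.001, 0.093]
contact_force: [-1.6, -0.7, 3.9]
opening: 0.0435
```

```bash
python3 s.py
```

```text
17.0 [0.4906 0.0372 0.0605] [3.1411e+00 6.0000e-04 9.2900e-02] F [-1.6 -0.7  3.9] T [-0.208  0.386  0.458] op 0.0435 q6 -0.172
```

Emit:
carry_out(translation=[[0,0,0]], turn=[[0,0,0.04]], gripper=[1])

```text
time: 17.1
tool_pos: [0.4905, 0.0372, 0.0605]
tool_rot: [3.141, 0.001, 0.053]
contact_force: [-2.1, -0.9, 3.6]
opening: 0.0439
```

```bash
python3 s.py
```

```text
17.1 [0.4905 0.0372 0.0605] [3.1411e+00 7.0000e-04 5.3000e-02] F [-2.1 -0.9  3.6] T [-0.152  0.335  0.454] op 0.0439 q6 -0.133
```

Emit:
carry_out(translation=[[0,0,0]], turn=[[0,0,0.04]], gripper=[1])

```text
time: 17.2
tool_pos: [0.4905, 0.0372, 0.0605]
tool_rot: [3.141, 0.001, 0.013]
contact_force: [-1.9, -0.5, 4.2]
opening: 0.0437
```

```bash
python3 s.py
```

```text
17.2 [0.4905 0.0372 0.0605] [3.1411e+00 7.0000e-04 1.3400e-02] F [-1.9 -0.5  4.2] T [-0.196  0.34   0.469] op 0.0437 q6 -0.093
```

Torque is starting to rise (0.46–0.47); ring angle is about 0.42.

Emit:
carry_out(translation=[[0,0,0]], turn=[[0,0,0.04]], gripper=[1])

```text
time: 17.3
tool_pos: [0.4904, 0.0372, 0.0605]
tool_rot: [3.141, 0.001, -0.026]
contact_force: [-1.6, -0.4, 4.5]
opening: 0.044
```

```bash
python3 s.py
```

```text
17.3 [0.4904 0.0372 0.0605] [ 3.141e+00  8.000e-04 -2.640e-02] F [-1.6 -0.4  4.5] T [-0.193  0.34   0.508] op 0.044 q6 -0.053
```

Emit:
carry_out(translation=[[0,0,0]], turn=[[0,0,0.04]], gripper=[1])

```text
time: 17.4
tool_pos: [0.4904, 0.0372, 0.0605]
tool_rot: [3.141, 0.001, -0.066]
contact_force: [-2.4, 0.7, 4.9]
opening: 0.0436
```

```bash
python3 s.py
```

```text
17.4 [0.4904 0.0372 0.0605] [ 3.1409e+00  8.0000e-04 -6.6300e-02] F [-2.4  0.7  4.9] T [-0.171  0.463  0.564] op 0.0436 q6 -0.013
```

Emit:
carry_out(translation=[[0,0,0]], turn=[[0,0,0.04]], gripper=[1])

```text
time: 17.5
tool_pos: [0.4904, 0.0372, 0.0605]
tool_rot: [3.141, 0.001, -0.106]
contact_force: [-1.9, -1.0, 3.9]
opening: 0.0438
```

```bash
python3 s.py
```

```text
17.5 [0.4904 0.0372 0.0605] [ 3.1408e+00  8.0000e-04 -1.0610e-01] F [-1.9 -1.   3.9] T [-0.197  0.401  0.617] op 0.0438 q6 0.027
```

Emit:
carry_out(translation=[[0,0,0]], turn=[[0,0,0.03]], gripper=[1])

```text
time: 17.6
tool_pos: [0.4904, 0.0372, 0.0605]
tool_rot: [3.141, 0.001, -0.136]
contact_force: [-2.3, -1.2, 4.2]
opening: 0.0436
```

```bash
python3 s.py
```

```text
17.6 [0.4904 0.0372 0.0605] [ 3.1408e+00  8.0000e-04 -1.3570e-01] F [-2.3 -1.2  4.2] T [-0.139  0.494  0.756] op 0.0436 q6 0.057
```

Torque is about 0.7 (0.756 read, trend about 0.70). Stop, release and lift away.

Emit:
carry_out(translation=[[0,0,0],[0,0,0],[0,0,0],[0,0,-0.02],[0,0,-0.04],[0,0,-0.05],[0,0,-0.035],[0,0,0],[0,0,0]], turn=[[0,0,0],[0,0,0],[0,0,0],[0,0,0],[0,0,0],[0,0,0],[0,0,0],[0,0,0],[0,0,0]], gripper=[-0.5,-0.5,-0.5,-0.6,-0.6,-0.8,-0.8,-0.8,-0.8])

```text
time: 18.5
tool_pos: [0.4911, 0.0374, 0.2056]
tool_rot: [-3.141, -0.001, -0.136]
contact_force: [0.4, -0.2, -0.6]
opening: 0.0826
```

```bash
python3 s.py;python3 ang.py; python3 - <<'E'
from m import *
# ring hex angle from red-region convex hull at z=.1
p=read_camera('wrist');c0=np.array([.4912,.037])
h=cv2.cvtColor(p['img'],cv2.COLOR_RGB2HSV)
red=((h[...,0]<6)|(h[...,0]>174))&(h[...,1]>130)&(h[...,2]>150)
P=cm(p,red,.1);P=P[np.linalg.norm(P-c0,axis=1)<.035]
H=cv2.convexHull(np.float32(P)*1e3)[:,0]
a=np.radians(np.arange(0,60,.5)); w=[sum((H@[np.cos(t+k),np.sin(t+k)]).max()-(H@[np.cos(t+k),np.sin(t+k)]).min() for k in np.radians([0,60,120])) for t in a]
i=np.argmin(w);print('flat normal mod60',np.degrees(a[i]),w[i]/3)
E
```

```text
18.5 [0.4911 0.0374 0.2056] [-3.1414e+00 -1.4000e-03 -1.3590e-01] F [ 0.4 -0.2 -0.6] T [-0.097  0.046  0.05 ] op 0.0826 q6 0.056
green pca -74.09596761120311 [0.00969133 0.02544317] pos -71.214618455579 rect (103.68965148925781, 262.1397399902344) 19.596956253051758
yel pca -70.16192571871234 [0.0045201  0.01689385] pos -68.06961942717278 rect (45.235145568847656, 169.6437530517578) 19.954669952392578 138
flat normal mod60 53.5 43.108424311904436
```

```bash
python3 -c "
from cell import robot
print(robot.hand_in())"
```

```text
the job is handed in; nothing more can be done
None
```

I loosened the red lock ring, set the adjuster to the green mark and retightened the ring, then handed the job in at about 18.5 s with the gripper clear of everything.

- **Loosening:** I turned the ring about 1.2 rad anticlockwise against a steady 0.4 N m.
- **Setting:** I turned the adjuster about 0.85 rad clockwise. With the gripper lifted away, the pointer measured −71.0° and the mark −71.0°.
- **Tightening:** The ring ran free at about 0.41 N m until about 0.45 rad. Torque then climbed steadily and I stopped at about 0.27 rad, well short of the old angle. The last reading was 0.756 N m, about 0.7 from the trend, with roughly 0.04 of sensor noise.

**Last checks:**
- **Ring position:** After release the ring's flats measured 53.5°, against 52.2° where I left it, so it had held.
- **Pointer angle:** The two ways of measuring disagreed. Rectangle fits put the pointer and mark 0.4° apart (−70.0° and −70.4°). A pixel-axis fit gave −70.2° and −74.1°. I trust the rectangle fits, because the pointer or ring probably partly hid the mark in that view.
- **Bystanders:** I made no final picture check of the other things on the bench. The gripper worked only above the regulator, and no unexpected forces showed.

My first attempt to grip the ring closed on the adjuster's shoulder instead, because the fingertips sit about 25 mm higher than the reported tool position. I released it without turning anything, went lower and gripped the ring properly.

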